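# Stamp a turned lid on the pedal press

## Robot

A 6-joint arm with a two-finger parallel gripper is mounted at the origin on the work surface. World frame = base frame: x ahead of the robot, y to its left, z up, the work surface at z = 0. Lengths are in mm, angles in rad, forces in N, time in s.
With the tool pointing down it reaches from about 275 to 750 mm from the base axis. Payload 10.2 kg.
Tool frame: the origin (TCP) lies midway between the tips of the shut fingers; the grasp point (between the pads) lies 19 mm behind it; z points along the fingers, y is the direction in which the jaws open and shut (so a half turn about z gives the same grasp; the last joint's range is limited). The gripper opens to 85 mm and grips with 20 to 120 N. Pads are 22 mm wide; open, the fingers measure 114 mm over their backs; the gripper's body (76 mm by 85 mm) begins 54 mm behind the grasp point. The pads swing forward as they close: fully open they stand 13 mm farther back than shut.
Start: joints at [-1.531, 0.313, 1.498, -0, 1.331, -0.223], TCP at [136.374, -506.984, 203.294] pointing down, gripper open.
Joint ranges: [-2.94, 2.94], [-0.97, 2.17], [0.19, 2.56], [-1.23, 4.37], [0.02, 3.11], [-2.88, 2.88]. Speed limits (rad/s): [2.39, 2.39, 3.01, 3.14, 3.14, 3.14].

## Interface

Orientations are given as a unit quaternion [w, x, y, z].
In Python, from rig import sense, optics, ctrl gives the robot as it stands.
- The arm moves only by the tool play_rows, never from a script. Its argument "plan" is a list of rows, each a list of 7 numbers: the shift along the world's x, y, z in mm, then the turn, a rotation vector about the world's x, y, z in rad, then the opening, from -1 (shut) to 1 (fully open), so that 0 is half open. A call has 1 to 5 rows; each row shifts and turns the pose as measured when the row begins; what a row does not reach is not made up. A row lasts 1/12 s, in which the tool goes at most 41.7 mm and 7.16 degrees, less where a joint would pass 70% of its speed; a pose out of reach is approached as far as the arm can. A call is refused whole if a number of a shift passes 41.7 or a number of a turn 0.125, either way. A call with a gripper value outside its range is refused whole. The fingers move at their own pace and stop on an object; "grip_force" is the grip in N (left out, the last holds). Time passes only in rows, so rows that do not move let the fingers close. It gives the time, the measured TCP pose, the force and the opening at its end, in the units of the state.
- sense(): the state, without advancing time (a new reading comes with each control period).
- optics.capture(name): name is "scene" or "top" or "wrist"; returns a dict with "img" (400x640x3 uint8, blue, green, red), "fx", "fy", "cx", "cy" (pixels), "world_to_cam" (4x4, takes a point from world to camera coordinates). Camera axes: x right, y up, looking along -z (the intrinsics and any distortion apply to the point x, -y, -z); pixel columns grow to the right and rows downward; lengths in mm; the calibration is good to about 2 mm. A picture is of the moment at which its call begins. There is no depth.
- ctrl.finish_job(): hands the job in, once; it reports no verdict.
The state is a dict: "time_s": time; "joints": joint angles; "dq": joint speeds; "tau": joint torques, N m; "eef_pos": TCP position; "ee_rot": TCP orientation; "force": force on the tool from outside, world axes, zero at the start; "wrist_torque": the same for the moment, N m; "grip_width": opening from 0.0 (shut) to 1.0 (fully open).
Only numpy, scipy, OpenCV 4.12 (cv2) and the standard library are available. Lean on these libraries where they do the work, as an engineer would, in place of code of your own. Each camera call takes 0.05 s, during which the arm holds its last target. There are 200 camera calls.

## Task

Of the two wooden lids on the bench, take the one lying rim down and set it, still rim down, in the round pocket of the small marking press. Then push the press's pedal fully down to its stop so that the stamp presses on the lid, keep it there for a moment, and let the pedal come all the way back up, leaving the lid seated in its pocket. Work the stamp only by the pedal, keep clear of its arm, and leave the other lid and everything else on the bench where it is.

Things in the scene. Friction and masses are not known exactly. Their poses are not given: they have to be found in the camera images.
- lid: turned pale wooden lid lying rim down: a solid disc 56 mm in diameter, 16 mm thick, on top of a narrower hollow rim 44 mm in diameter, 8 mm high (24 mm in all), about 45 g. Origin: centre of its underside (the rim's lower edge); z points up out of the flat top. Grip it across the disc's edge, 8 to 24 mm above the origin
- nest (a point): centre of the floor of the round pocket in the press's square aluminium block (80 x 80 mm, top 26 mm above the bench). Pocket 51 mm in diameter, 6 mm deep, floor 20 mm above the bench; a seated lid's disc stays 2 mm clear of the block, its top 44 mm above the bench. Axes are the press's: x towards the stamp arm's hinge, y towards the pedal, z up
- pedal_hinge (a point): middle of the pedal's hinge, fixed on the press with the press's axes: 60 mm in x and 150 mm in y from the pocket centre, 30 mm above the bench. The hinge axis lies along y; the pedal reaches from here to -x
- pedal_pad (a point): where to press: middle of the upper face of the pedal, a ribbed dark steel plate 120 x 70 x 8 mm, 95 mm from its hinge and 25 mm from its free end. At rest the plate rises 0.40 rad towards the free end, this point 71 mm above the bench; fully down it is level, the point 34 mm above the bench and 6 mm farther to the press's -x. Axes tip with the pedal
- pedal (a joint): pedal angle, 0 rad at rest (up), 0.40 rad down at its stop. A spring returns it; pressing at the pad takes about 5 N at first and around 10 N near the stop; the stop is firm, so the force climbs steeply there and 16 N or more means it is on the stop
- press: grey marking press fixed to the bench; origin on the bench under the pocket centre, axes as for the nest. In these axes: base plate x -65 to 175, y -55 to 205 mm, 12 mm thick; linkage housing behind the pedal x 85 to 170, y 35 to 205 mm, 72 mm high
- stamp_arm: steel arm 140 mm long, geared to the pedal. Origin on its hinge axis, 140 mm in press x behind the pocket centre, 80 mm above the bench. At rest it stands up, leaning 10 degrees back, to 230 mm above the bench; as the pedal goes down it swings 100 degrees forward over the pocket. The robot must not touch it
- stamp: spring-mounted round rubber stamp, 28 mm in diameter, at the end of the stamp arm; origin on the arm's middle line, face 39 mm from it. At rest the face is over 90 mm behind the pocket centre and about 220 mm above the bench; with the pedal fully down it presses on the top of a seated lid
- spare_lid: the second wooden lid of the same size (56 mm diameter, 24 mm high) lying the other way up, rim upwards, so that its hollow ring shows; to be left alone. Origin: centre of its underside on the bench
- wax_tin: round metal tin, 70 mm diameter, 50 mm high; bystander, origin at the centre of its underside
- finial: slim dark turned wooden finial standing upright, 48 mm foot, 105 mm high; bystander, origin at the centre of its underside
- sanding_block: cork sanding block 45 x 90 x 30 mm; bystander, origin at the centre of its underside
- gouge: turning gouge lying on the bench, 270 mm long, 26 mm thick, to the right of the lids, roughly along x; bystander, origin under its ferrule
- bowl: small dark wooden bowl, 110 mm across, 50 mm high; bystander, origin at the centre of its underside
- oil_jar: amber jar, 64 mm diameter, 90 mm high; bystander, origin at the centre of its underside
There are look-alikes about, which are no part of the job. What is shaped like the lid but black or green is not meant.

How it is judged:
By the outcome, as a careful person would: the job done as asked, in the order asked, and still so for the second after the job is handed in, with the robot touching nothing.
It also fails if it takes over 48 s, if anything falls off the work surface, if the arm or the gripper's body presses on something with over 40 N, if the wrist force passes 120 N, or if a joint passes its speed limit or range.

## Working session

There is one attempt and no reset: what is moved stays moved. The work goes in short steps, Python scripts to look and compute and a tool call to move; the robot and the scene stay as the last step left them, time stands still between calls to the robot, and variables do not carry over. Pictures are saved under pics/ and viewed, about 8 in all and at most 12, crops included, and the job is handed in when it is done.

Besides the shell and the picture viewer there is one more tool, called after ">>>" in YAML: its name, and indented under it one key for each argument. play_rows: Moves the arm, as the interface text tells. Its arguments: {"type":"object","properties":{"plan":{"type":"array"},"grip_force":{"type":"number"}},"required":["plan"]}

```bash
ls; mkdir -p pics
cat > h.py <<'E'
import numpy as np,cv2,pickle
from rig import sense,optics,ctrl
def cap(n,save):
    c=optics.capture(n); cv2.imwrite(f'pics/{save}.png',c['img']); pickle.dump(c,open(f'pics/{save}.pkl','wb')); return c
def load(s): return pickle.load(open(f'pics/{s}.pkl','rb'))
def proj(c,P):
    P=np.atleast_2d(P).astype(float); q=P@c['world_to_cam'][:3,:3].T+c['world_to_cam'][:3,3]
    return np.c_[c['fx']*q[:,0]/-q[:,2]+c['cx'], c['fy']*-q[:,1]/-q[:,2]+c['cy']]
def back(c,uv,z):
    W=np.array(c['world_to_cam']);R,t=W[:3,:3],W[:3,3];o=-R.T@t
    uv=np.atleast_2d(uv).astype(float)
    d=np.c_[(uv[:,0]-c['cx'])/c['fx'],-(uv[:,1]-c['cy'])/c['fy'],-np.ones(len(uv))]@R
    return o+d*((z-o[2])/d[:,2])[:,None]
E
python3 - <<'E'
from h import *
for n in('scene','top'):
    c=cap(n,n+'0'); print({k:v for k,v in c.items() if k!='img'})
print(sense())
E
```

```text
pics
{'fx': 460.5171718922865, 'fy': 460.5171718922865, 'cx': 316.41091427845106, 'cy': 201.26605592381463, 'world_to_cam': array([[-6.25968176e-01,  7.79544517e-01,  2.17758744e-02,
         3.21724262e+02],
       [-4.12000824e-01, -3.54283765e-01,  8.39486947e-01,
         8.02837738e+01],
       [ 6.62132286e-01,  5.16520435e-01,  5.42943346e-01,
        -1.66054115e+03],
       [ 0.00000000e+00,  0.00000000e+00,  0.00000000e+00,
         1.00000000e+00]])}
{'fx': 390.2531534407432, 'fy': 390.2531534407432, 'cx': 317.9750948537671, 'cy': 199.49573744520757, 'world_to_cam': array([[-1.72049331e-02, -9.99587313e-01,  2.30042056e-02,
        -2.46872392e+01],
       [ 9.98577021e-01, -1.60169194e-02,  5.08664134e-02,
        -5.39741716e+02],
       [-5.04769650e-02,  2.38466244e-02,  9.98440491e-01,
        -1.14022744e+03],
       [ 0.00000000e+00,  0.00000000e+00,  0.00000000e+00,
         1.00000000e+00]])}
{'time_s': 0.1, 'joints': array([-1.53142418e+00,  3.13395194e-01,  1.49832959e+00,  1.53336191e-05,
        1.33103883e+00, -2.23406083e-01]), 'dq': array([-0.00020181, -0.00054361, -0.0025588 ,  0.00021697, -0.00115642,
       -0.00049758]), 'tau': array([ 3.72874812e-03, -4.12895072e+01, -2.60142320e+01, -2.21240443e-04,
        3.02762986e-03, -1.39834862e-05]), 'eef_pos': array([ 136.35522417, -506.71571681,  202.80361284]), 'ee_rot': array([-5.82316038e-04,  9.91380930e-01,  1.31009579e-01,  6.12127757e-05]), 'force': array([-0.8500888 ,  0.3725658 , -0.13494055]), 'wrist_torque': array([-0.05362034, -0.0439635 , -0.01572793]), 'grip_width': 1.0009594523813274}
```

View pics/top0.png

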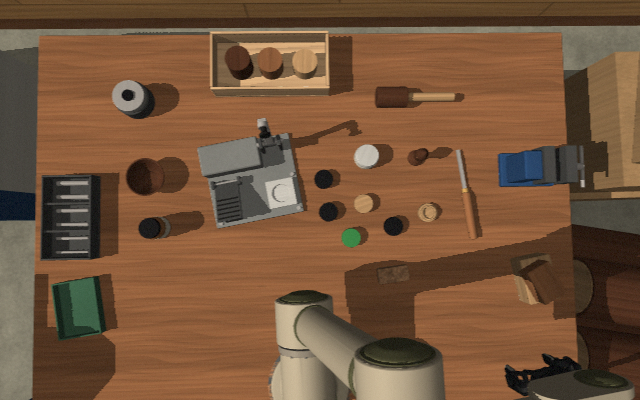

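View pics/scene0.png

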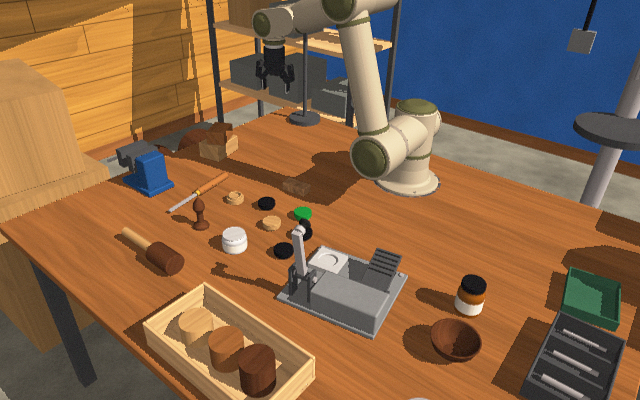

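The top view shows the rim-down lid at about (364,203), the spare at (428,212), the press pocket at (281,192) and the pedal at (229,201). I'll zoom in to measure.

Run:
```python
from h import *
i=load('top0')['img'][115:250,195:450]; cv2.imwrite('pics/crop1.png',cv2.resize(i,None,fx=3.1,fy=3.1,interpolation=cv2.INTER_CUBIC))
```

```text
(no output)
```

View pics/crop1.png

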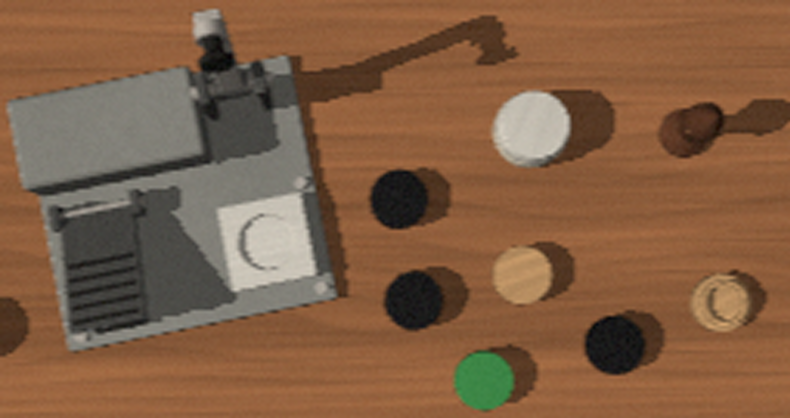

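Run:
```python
from h import *
from scipy.optimize import least_squares
c=load('top0')
o=np.array([[-65,-55,12],[-65,205,12],[175,-55,12],[40,40,26],[40,-40,26],[-40,-40,26],[-40,40,26],[170,205,72],[85,205,72],[170,35,72],[85,35,72]],float)
m=np.array([[337,297],[70,350],[290,57],[216,208],[306,194],[318,276],[230,292],[9,103],[24,190],[187,68],[207,160]])/3.1+[195,115]
def T(p): 
    a=p[2];R=np.array([[np.cos(a),-np.sin(a),0],[np.sin(a),np.cos(a),0],[0,0,1]]);return o@R.T+[p[0],p[1],0]
r=least_squares(lambda p:(proj(c,T(p))-m).ravel(),[560,70,.1],loss='soft_l1');print(r.x,r.fun.reshape(-1,2).round(1).tolist())
hsv=cv2.cvtColor(c['img'],cv2.COLOR_BGR2HSV)
print(hsv[203,364],hsv[203,380],hsv[212,420],hsv[190,340])
for u,v in((364,203),(428,212)):
    w=c['img'][v-14:v+15,u-14:u+15].astype(int)
    k=((w[:,:,1]>125)).astype(np.uint8)
    n,l,s,ce=cv2.connectedComponentsWithStats(k); j=1+s[1:,4].argmax()
    uv=ce[j]+[u-14,v-14]; print(s[j],uv,back(c,uv,24))
s=load('scene0')
print('scene proj',proj(s,np.r_[T(r.x),back(c,uv,24)]).round(0).tolist())
s=s['img'][180:330,210:430]; cv2.imwrite('pics/crop2.png',cv2.resize(s,None,fx=3.5,fy=3.5,interpolation=cv2.INTER_CUBIC))
```

```text
[5.58028404e+02 7.35732345e+01 1.79768811e-01] [[0.4, 0.9], [-0.4, 1.1], [-0.0, -0.6], [0.5, 0.6], [-1.6, -0.1], [-0.2, 0.2], [1.2, 0.4], [-1.2, -1.0], [-0.5, 0.5], [1.1, -1.1], [0.3, -1.4]]
[ 15 121 191] [ 13 151 118] [ 16 119 174] [ 13 150 141]
[  4   6  18  18 253] [362.8972332  203.28853755] [[ 525.47709584 -165.2444947    24.        ]]
[  4   6  18  18 177] [426.99435028 212.70621469] [[ 494.63780668 -353.95868854   24.        ]]
scene proj [[321.0, 243.0], [408.0, 274.0], [275.0, 295.0], [334.0, 272.0], [307.0, 262.0], [322.0, 246.0], [347.0, 255.0], [376.0, 316.0], [390.0, 292.0], [308.0, 289.0], [325.0, 268.0], [236.0, 195.0]]
```

>>> play_rows:
  plan:
    - [28,25,0,0,0,-0.02,1]
    - [28,25,0,0,0,-0.02,1]
    - [28,25,0,0,0,-0.02,1]
    - [28,25,0,0,0,-0.02,1]
    - [28,25,0,0,0,0,1]

```text
time_s: 0.52
eef_pos: [275.6, -379.5, 200.2]
ee_rot: [-0.002, 0.996, 0.084, -0.001]
force: [0.6, -0.5, -0.1]
grip_width: 1.002
```

>>> play_rows:
  plan:
    - [28,25,0,0,0,0,1]
    - [28,25,0,0,0,0,1]
    - [28,25,0,0,0,0,1]
    - [28,25,0,0,0,0,1]
    - [28,25,0,0,0,0,1]

```text
time_s: 0.93
eef_pos: [420.6, -246.2, 199.5]
ee_rot: [-0.003, 0.997, 0.083, -0.001]
force: [-0.1, -0.8, -1.0]
grip_width: 1.0
```

>>> play_rows:
  plan:
    - [33,26,-12,0,0,0,1]
    - [33,26,-12,0,0,0,1]
    - [30,26,-12,0,0,0,1]
    - [0,0,0,0,0,0,1]

```text
time_s: 1.27
eef_pos: [516.3, -164.7, 164.1]
ee_rot: [-0.003, 0.996, 0.086, -0.001]
force: [-0.0, -0.2, -0.1]
grip_width: 0.998
```

Run:
```python
from h import *
c=cap('wrist','w1');s=sense();print(s['eef_pos'],s['ee_rot'])
W=c['world_to_cam'];print('cam',-W[:3,:3].T@W[:3,3],W[2,:3],c['fx'],proj(c,[525.5,-165.2,24]))
```

```text
[ 514.99643393 -166.54662961  164.95637735] [-2.51477877e-03  9.96341424e-01  8.54222069e-02 -6.98851188e-04]
cam [ 592.75337085 -153.1554801   333.59112819] [0.29780308 0.04464964 0.95358258] 285.16310477879824 [[322.57353942 174.59016464]]
```

View pics/w1.png

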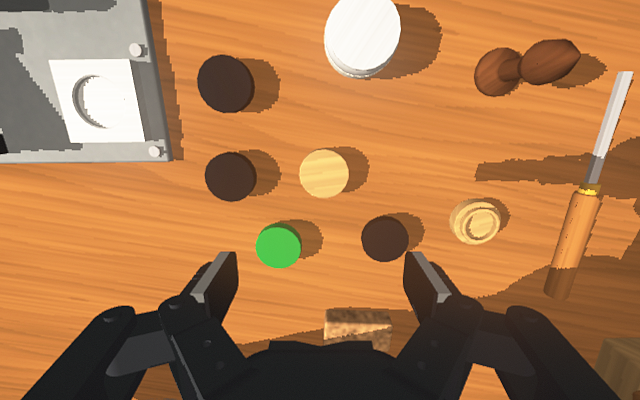

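The wrist view shows the rim-down lid at (324,173), the spare ring at (475,222) and the press block at (98,100). I'll refine the lid position from this view.

Run:
```python
from h import *
c=load('w1');w=c['img'];b=cv2.GaussianBlur(w,(3,3),0).astype(int)
k=((b[:,:,1]>150)&(b[:,:,0]>80)).astype(np.uint8);
n,l,s,ce=cv2.connectedComponentsWithStats(k)
for u,v in((324,173),(125,100)):
    j=l[v,u];print(s[j],ce[j])
    cs,_=cv2.findContours((l==j).astype(np.uint8),0,2); q=max(cs,key=cv2.contourArea)
    if u==324: e=cv2.fitEllipse(q);print(e,back(c,e[0],24), (back(c,[[s[j][0]-.5,e[0][1]],[s[j][0]+s[j][2]-.5,e[0][1]]],24)))
    else:
        qq=cv2.boxPoints(cv2.minAreaRect(q)); a=cv2.approxPolyDP(q,4,True)[:,0];print(a.tolist(),back(c,a,26).round(1).tolist())
print(sense()['eef_pos'])
```

```text
[ 298  149   51   50 1949] [323.05797845 173.67419189]
((323.0188293457031, 173.6376953125), (48.3795166015625, 49.554229736328125), 108.039794921875) [[ 526.6431907 -165.499882    24.       ]] [[ 521.79730865 -137.67191563   24.        ]
 [ 531.47577975 -193.25151196   24.        ]]
[    0     0   168   163 16341] [87.65204088 80.61569059]
[[139, 0], [117, 0], [105, 12], [0, 12], [0, 28], [13, 26], [22, 35], [24, 53], [16, 56], [62, 116], [70, 142], [83, 144], [79, 150], [21, 150], [0, 155], [0, 162], [167, 160], [156, 147], [165, 149], [163, 139], [144, 140], [129, 63], [150, 61], [148, 51], [138, 56], [138, 45], [147, 46]] [[659.7, 31.6, 26.0], [656.3, 51.8, 26.0], [644.5, 63.4, 26.0], [627.8, 161.4, 26.0], [613.9, 163.6, 26.0], [617.8, 151.0, 26.0], [611.3, 143.6, 26.0], [595.4, 143.9, 26.0], [591.3, 152.0, 26.0], [540.7, 112.9, 26.0], [514.6, 107.1, 26.0], [514.8, 93.5, 26.0], [507.5, 98.3, 26.0], [496.7, 160.3, 26.0], [487.2, 183.7, 26.0], [479.2, 185.0, 26.0], [512.9, 4.3, 26.0], [525.0, 16.1, 26.0], [524.5, 6.6, 26.0], [534.8, 8.8, 26.0], [530.3, 28.8, 26.0], [603.8, 42.4, 26.0], [609.1, 21.9, 26.0], [617.8, 23.7, 26.0], [611.6, 33.4, 26.0], [621.5, 33.3, 26.0], [622.1, 24.6, 26.0]]
[ 514.99643393 -166.54662961  164.95637735]
```

>>> play_rows:
  plan:
    - [5,0,-30,0,0,0,1]
    - [5,1,-35,0,0,0,1]
    - [0,0,-35,0,0,0,1]
    - [0,0,-20,0,0,0,1]
    - [0,0,0,0,0,0,1]

```text
time_s: 1.73
eef_pos: [524.2, -167.9, 42.7]
ee_rot: [-0.001, 0.996, 0.085, 0.001]
force: [-0.1, -0.2, -0.9]
grip_width: 0.997
```

>>> play_rows:
  plan:
    - [1,1,-20,0,0,0,1]
    - [1,1,-12,0,0,0,1]
    - [0,0,0,0,0,0,1]
    - [0,0,0,0,0,0,1]

```text
time_s: 2.07
eef_pos: [526.1, -169.0, 13.1]
ee_rot: [0.0, 0.996, 0.084, 0.002]
force: [0.6, 0.8, 0.4]
grip_width: 0.999
```

>>> play_rows:
  plan:
    - [0,4,-6,0,0,0,1]
    - [0,0,-3,0,0,0,1]
    - [0,0,0,0,0,0,1]

```text
time_s: 2.32
eef_pos: [527.6, -166.1, 6.9]
ee_rot: [0.002, 0.996, 0.084, 0.004]
force: [1.0, 0.1, 0.3]
grip_width: 0.997
```

Run:
```python
from h import *
s=sense();print(s['eef_pos'],s['ee_rot'],s['force']);c=cap('wrist','w2')
i=c['img'][130:400,150:500];cv2.imwrite('pics/w2c.png',cv2.resize(i,None,fx=2,fy=2))
```

```text
[ 527.57358616 -166.07421946    6.89782386] [0.00197148 0.99648871 0.08360145 0.0041416 ] [1.0399966  0.07723651 0.25908329]
```

View pics/w2c.png

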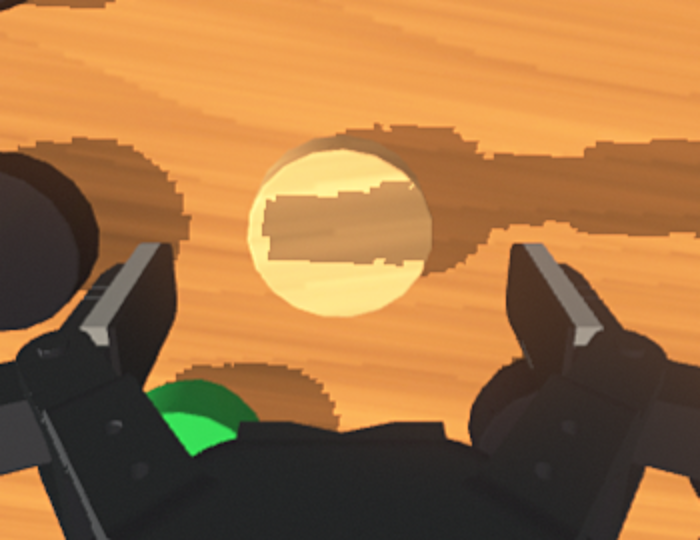

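>>> play_rows:
  plan:
    - [-1,1,-4,0.003,0.008,0,1]
    - [0,0,0,0,0,0,0.1]
    - [0,0,0,0,0,0,-0.2]
    - [0,0,0,0,0,0,-0.5]
    - [0,0,0,0,0,0,-0.5]
  grip_force: 30

```text
time_s: 2.78
eef_pos: [527.1, -165.1, 3.8]
ee_rot: [0.0, 0.996, 0.084, 0.001]
force: [-0.2, -0.1, -0.0]
grip_width: 0.452
```

>>> play_rows:
  plan:
    - [0,0,0,0,0,0,-1]
    - [0,0,0,0,0,0,-1]
    - [0,0,0,0,0,0,-1]

```text
time_s: 3.03
eef_pos: [527.2, -165.2, 3.9]
ee_rot: [0.001, 0.996, 0.084, 0.001]
force: [0.6, -0.2, -0.8]
grip_width: 0.006
```

Run:
```python
from h import *
c=cap('wrist','w3')
i=c['img'][100:400,120:520];cv2.imwrite('pics/w3c.png',cv2.resize(i,None,fx=1.9,fy=1.9))
```

```text
(no output)
```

View pics/w3c.png

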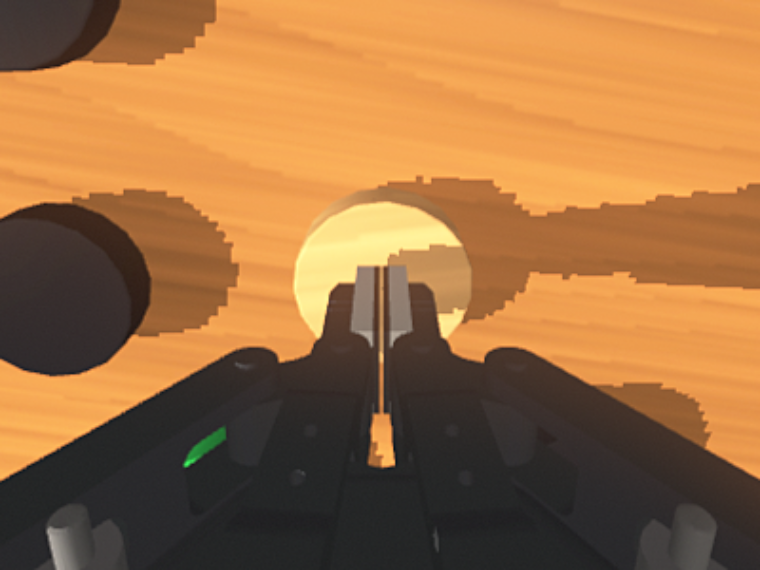

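Run:
```python
from h import *
for n in('w1','w2','w3'):
    c=load(n);W=c['world_to_cam'];print(n,-W[:3,:3].T@W[:3,3],W[2,:3])
s=sense();print(s['eef_pos'],s['ee_rot'],s['joints'],s['force'],s['time_s'])
p=s['eef_pos'];print('tcp',proj(c,[p,p+[0,0,19],[526.5,-165.4,24],[526.5,-193.4,24],[526.5,-137.4,24]]).round(1))
print(back(c,[320,240],3.9),back(c,[321,252],24))
S=cap('scene','s1');print(proj(S,[p,p+[0,0,20],p+[0,0,40]]))
cv2.imwrite('pics/s1c.png',cv2.resize(S['img'][150:270,200:360],None,fx=4.5,fy=4.5,interpolation=cv2.INTER_CUBIC))
```

```text
w1 [ 592.75337085 -153.1554801   333.59112819] [0.29780308 0.04464964 0.95358258]
w2 [ 602.35604593 -153.25446721  177.03375152] [0.28815764 0.05231409 0.95615292]
w3 [ 603.17796489 -152.7351288   173.54801586] [0.2948782  0.05023998 0.95421318]
[ 527.18701189 -165.18889025    3.89750509] [5.42295215e-04 9.96478950e-01 8.38385665e-02 7.09429320e-04] [-5.15699648e-01  6.05647861e-01  1.62657534e+00 -1.20112455e-04
  9.07586053e-01  8.87296287e-01] [-0.06478214  0.22621692 -0.55952653] 3.0833
tcp [[319.5 235. ]
 [319.5 248.5]
 [319.6 250.5]
 [366.7 257.6]
 [271.8 243.2]]
[[ 523.71389583 -166.07512553    3.9       ]] [[ 525.66313649 -166.34395205   24.        ]]
[[271.18562323 226.07101274]
 [270.97567417 220.67826058]
 [270.76240411 215.20020508]]
```

View pics/s1c.png

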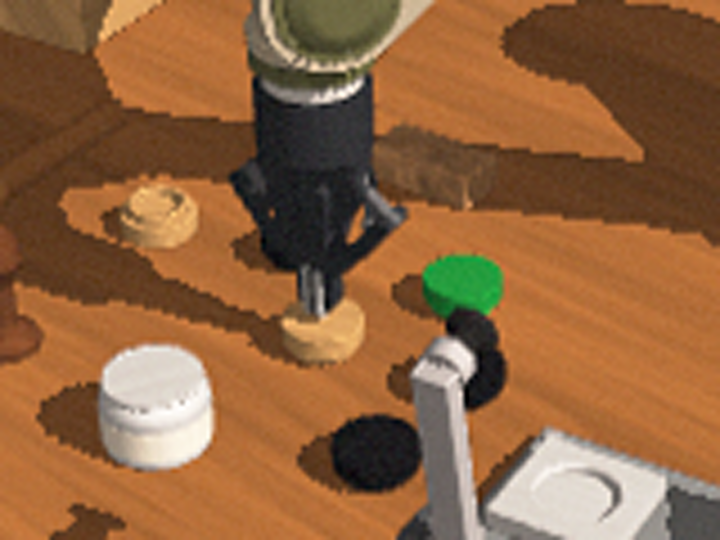

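The fingers shut above the lid's top, so the fingertips really sit about 20 mm or more behind the reported TCP. The lid hasn't moved. I'll reopen and go lower.

>>> play_rows:
  plan:
    - [0,0,0,0,0,0,1]
    - [0,0,0,0,0,0,1]
    - [0,0,0,0,0,0,1]
    - [0,0,0,0,0,0,1]
    - [0,0,0,0,0,0,1]

```text
time_s: 3.55
eef_pos: [527.2, -165.1, 3.9]
ee_rot: [0.001, 0.996, 0.084, 0.001]
force: [-0.2, 0.2, 0.1]
grip_width: 0.711
```

>>> play_rows:
  plan:
    - [0,0,0,0,0,0,1]
    - [0,0,0,0,0,0,1]
    - [0,0,-6,0,0,0,1]
    - [0,0,-5,0,0,0,1]
    - [0,0,0,0,0,0,1]

```text
time_s: 3.97
eef_pos: [527.2, -165.2, -8.1]
ee_rot: [0.001, 0.996, 0.084, 0.001]
force: [-0.2, 0.3, -0.9]
grip_width: 1.001
```

Run:
```python
from h import *
s=sense();print(s['eef_pos'],s['ee_rot'],s['force'],s['grip_width']);
S=cap('scene','s2');c=cap('wrist','w4')
a=cv2.resize(S['img'][160:250,230:330],None,fx=4,fy=4,interpolation=cv2.INTER_CUBIC)
b=cv2.resize(c['img'][150:400,200:460],(374,360))
cv2.imwrite('pics/c4.png',np.hstack([a,b]))
```

```text
[ 527.2240868  -165.23082155   -8.05688839] [6.45537581e-04 9.96481346e-01 8.38079466e-02 8.58853491e-04] [-0.15813172  0.31823028 -0.89692114] 1.001406666737087
```

View pics/c4.png

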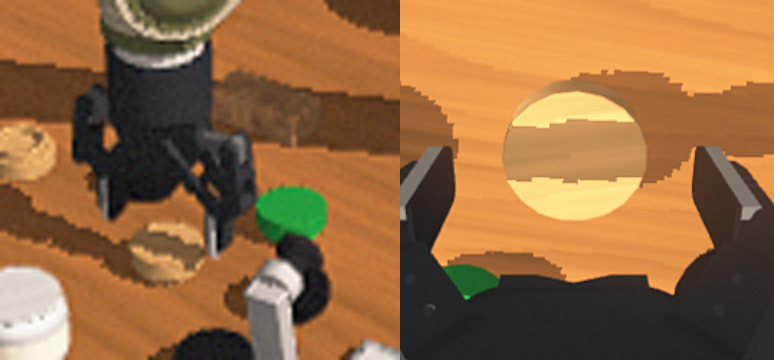

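Run:
```python
from h import *
S=load('s2');p=np.array([527.2,-165.2,0]);a=np.deg2rad(99.6);d=np.array([np.cos(a),np.sin(a),0])*45
for z in(0,10,20,30,40): print(z,proj(S,[p-d+[0,0,z],p+d+[0,0,z],p+[0,0,z]]).round(1).tolist())
print(proj(S,[[526.5,-165.4,24]]))
```

```text
0 [[259.0, 222.7], [283.8, 231.7], [271.2, 227.1]]
10 [[258.9, 220.0], [283.7, 229.0], [271.1, 224.4]]
20 [[258.7, 217.3], [283.6, 226.3], [271.0, 221.7]]
30 [[258.6, 214.6], [283.6, 223.5], [270.9, 219.0]]
40 [[258.4, 211.9], [283.5, 220.8], [270.8, 216.3]]
[[271.08141424 220.5234682 ]]
```

>>> play_rows:
  plan:
    - [0,0,-5,0,0,0,1]
    - [0,0,-4,0,0,0,1]
    - [0,0,0,0,0,0,1]

```text
time_s: 4.32
eef_pos: [527.7, -165.4, -17.0]
ee_rot: [0.001, 0.996, 0.084, 0.001]
force: [0.5, -0.0, 0.3]
grip_width: 1.001
```

>>> play_rows:
  plan:
    - [0,0,0,0,0,0,0.4]
    - [0,0,0,0,0,0,0.1]
    - [0,0,0,0,0,0,0.1]
    - [0,0,0,0,0,0,0.1]
    - [0,0,0,0,0,0,0.1]

```text
time_s: 4.73
eef_pos: [527.8, -165.5, -16.8]
ee_rot: [0.001, 0.996, 0.084, 0.001]
force: [0.3, 0.7, -0.7]
grip_width: 0.64
```

>>> play_rows:
  plan:
    - [0,0,0,0,0,0,-1]
    - [0,0,0,0,0,0,-1]
    - [0,0,12,0,0,0,-1]
    - [0,0,20,0,0,0,-1]
    - [0,0,0,0,0,0,-1]
  grip_force: 40

```text
time_s: 5.15
eef_pos: [527.3, -165.3, 17.0]
ee_rot: [0.001, 0.996, 0.084, 0.001]
force: [0.7, -0.3, 0.5]
grip_width: 0.63
```

Run:
```python
from h import *
s=sense();print(s['eef_pos'],s['ee_rot'],s['force'],s['grip_width']);
S=cap('scene','s3');c=cap('wrist','w5');t=cap('top','t3')
a=cv2.resize(S['img'][160:250,230:330],None,fx=4,fy=4,interpolation=cv2.INTER_CUBIC)
b=cv2.resize(c['img'][150:400,200:460],(374,360))
cv2.imwrite('pics/c5.png',np.hstack([a,b]))
```

```text
[ 527.34426833 -165.25257044   16.98613263] [5.69111464e-04 9.96477936e-01 8.38500506e-02 7.53722085e-04] [ 0.73989909 -0.26979798  0.54290665] 0.6299245191818008
```

View pics/c5.png

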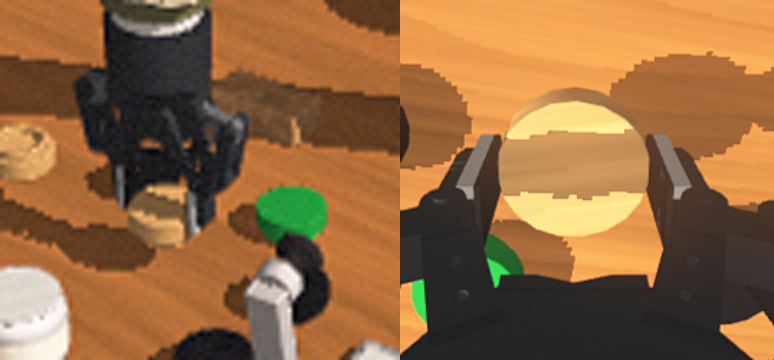

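>>> play_rows:
  plan:
    - [0,5,25,0,0,0,-1]
    - [4,28,12,0,0,0,-1]
    - [5,35,0,0,0,0,-1]
    - [5,35,0,0,0,0,-1]
    - [5,30,0,0,0,0,-1]

```text
time_s: 5.72
eef_pos: [542.5, -31.5, 48.8]
ee_rot: [-0.002, 0.997, 0.079, -0.004]
force: [0.2, 0.4, -0.5]
grip_width: 0.63
```

>>> play_rows:
  plan:
    - [2,15,0,0,0,0,-1]
    - [0,0,0,0,0,0,-1]
    - [0,0,0,0,0,0,-1]

```text
time_s: 5.97
eef_pos: [543.5, -10.0, 47.1]
ee_rot: [-0.003, 0.997, 0.082, -0.005]
force: [-0.4, -0.0, -1.0]
grip_width: 0.633
```

Run:
```python
from h import *
s=sense();print(s['eef_pos'],s['ee_rot'],s['force'],s['grip_width'],s['joints']);
def lid(c,z):
    b=cv2.GaussianBlur(c['img'],(3,3),0).astype(int);k=((b[:,:,1]>120)&(b[:,:,0]>60)).astype(np.uint8)
c=load('w5')
e=np.array([527.3,-165.3])
# ellipse centre by eye in c5: left edge 499,right 649, top 101,bottom 236 -> px
uv=np.array([(574-400)*260/374+200,168.5*250/360+150]);print(uv,back(c,uv,57.8)[0,:2]-e)
c=cap('wrist','w6');cv2.imwrite('pics/w6c.png',cv2.resize(c['img'][0:330,0:440],None,fx=1.8,fy=1.8,interpolation=cv2.INTER_CUBIC))
```

```text
[543.52693521 -10.03635252  47.06144164] [-0.00289605  0.99659517  0.08223194 -0.00525217] [-0.38336805 -0.01721996 -1.03623875] 0.6334183381702844 [-0.2352517   0.5310417   1.61639093  0.00263093  1.00594942  1.16947046]
[320.96256684 267.01388889] [ 1.1076013  -0.12939618]
```

View pics/w6c.png

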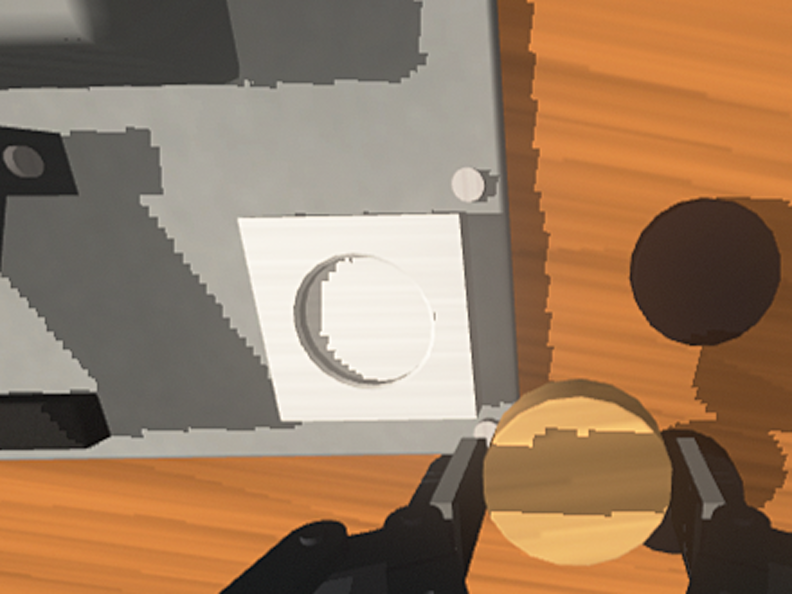

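Run:
```python
from h import *
c=load('w6')
k=back(c,np.array([[238,217],[460,213],[477,418],[282,421]])/1.8,26);print(k.round(1).tolist(),k.mean(0))
for i in range(4): 
    d=k[(i+1)%4]-k[i];print(np.hypot(*d[:2]).round(1),np.rad2deg(np.arctan2(d[1],d[0])).round(1))
print('pocket',back(c,np.array([365,320])/1.8,26))
print('lid',back(c,np.array([577,481])/1.8,88))
```

```text
[[593.4, 120.8, 26.0], [607.8, 42.3, 26.0], [529.3, 28.1, 26.0], [514.8, 106.2, 26.0]] [561.35203601  74.35047088  26.        ]
79.8 -79.6
79.8 -169.7
79.5 100.5
80.0 10.5
pocket [[562.82081484  74.38258366  26.        ]]
lid [[544.76764207 -10.78657542  88.        ]]
```

>>> play_rows:
  plan:
    - [6,32,0,-0.003,-0.006,0,-1]
    - [6,32,0,-0.003,-0.006,0.01,-1]
    - [4,20,-5,0,0,0,-1]
    - [0,0,-6,0,0,0,-1]
    - [0,0,0,0,0,0,-1]

```text
time_s: 6.43
eef_pos: [560.0, 69.8, 34.3]
ee_rot: [0.001, 0.997, 0.083, -0.0]
force: [-0.2, -0.9, -0.5]
grip_width: 0.633
```

Run:
```python
from h import *
s=sense();print(s['eef_pos'],s['ee_rot'],s['force'],s['grip_width'])
```

```text
[559.98027127  69.83480329  34.2510705 ] [ 1.04990217e-03  9.96575826e-01  8.26771411e-02 -1.04336276e-04] [-0.15089652 -0.89876851 -0.48121254] 0.633231241435893
```

>>> play_rows:
  plan:
    - [0,4,-10,0,0,0,-1]
    - [0,0,-7,0,0,0,-1]
    - [0,0,0,0,0,0,-1]

```text
time_s: 6.68
eef_pos: [559.8, 70.5, 15.3]
ee_rot: [0.001, 0.997, 0.081, -0.001]
force: [-0.0, 0.3, -0.4]
grip_width: 0.631
```

Run:
```python
from h import *
s=sense();print(s['eef_pos'],s['ee_rot'],s['force'],s['grip_width'])
c=cap('wrist','w7');t=cap('top','t7');S=cap('scene','s7')
a=cv2.resize(c['img'][140:340,170:470],None,fx=1.8,fy=1.8,interpolation=cv2.INTER_CUBIC)
b=cv2.resize(S['img'][210:290,290:350],None,fx=4.3,fy=4.5,interpolation=cv2.INTER_CUBIC)
cv2.imwrite('pics/c7.png',np.hstack([a,b])); print(a.shape,b.shape)
```

```text
[559.7969559   70.48839193  15.29267152] [ 1.22276530e-03  9.96729714e-01  8.07960966e-02 -6.10797300e-04] [-0.02230813  0.30572953 -0.36576964] 0.6314675035282774
(360, 540, 3) (360, 258, 3)
```

View pics/c7.png

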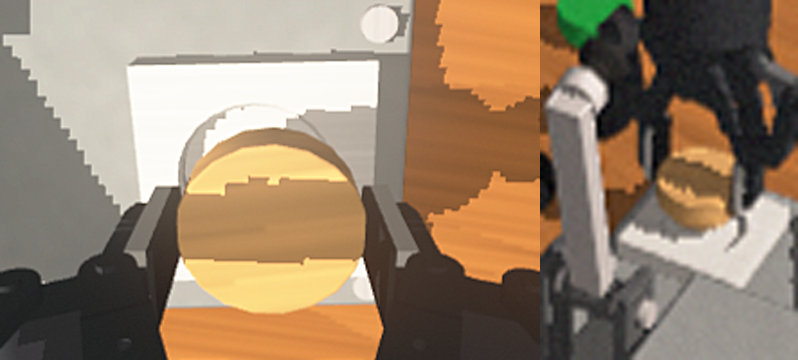

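Run:
```python
from h import *
c=load('w7');f=lambda l:np.array(l)/1.8+[170,140]
k=back(c,f([[128,63],[378,61]]),26);print(k.round(1).tolist())
a=np.deg2rad(10.4);print('block c', k.mean(0)[:2]-40*np.array([np.cos(a),np.sin(a)]))
print('pocket top pt',back(c,f([[255,104]]),26)[0,:2]-25.5*np.array([np.cos(a),np.sin(a)]))
z=24+15.3+16.9
print('lid',back(c,f([[271.5,229]]),z),back(c,f([[178,229],[365,229],[271.5,144],[271.5,314]]),z).round(1).tolist())
```

```text
[[594.2, 121.1, 26.0], [607.5, 43.4, 26.0]]
block c [561.4927235   75.04261979]
pocket top pt [562.15441788  74.93144574]
lid [[560.61911386  69.89567986  56.2       ]] [[556.4, 96.1, 56.2], [564.9, 43.7, 56.2], [586.2, 74.1, 56.2], [532.0, 65.2, 56.2]]
```

>>> play_rows:
  plan:
    - [1,5,0,0,0,0,-1]
    - [0,0,0,0,0,0,-1]

```text
time_s: 7.0
eef_pos: [562.1, 75.5, 17.5]
ee_rot: [0.001, 0.997, 0.08, 0.001]
force: [-0.6, 0.5, -0.4]
grip_width: 0.63
```

>>> play_rows:
  plan:
    - [-1,0,-5,0,0,0,-1]
    - [0,0,-3,0,0,0,-1]
    - [0,0,0,0,0,0,-1]

```text
time_s: 7.25
eef_pos: [561.5, 75.7, 9.4]
ee_rot: [0.002, 0.997, 0.081, 0.002]
force: [-0.4, -0.4, -0.9]
grip_width: 0.631
```

>>> play_rows:
  plan:
    - [-1,0,-3,0.004,0.004,0,-1]
    - [0,0,-1.5,0,0,0,-1]
    - [0,0,0,0,0,0,-1]

```text
time_s: 7.5
eef_pos: [560.1, 75.8, 4.2]
ee_rot: [-0.001, 0.997, 0.081, -0.0]
force: [-0.1, 0.0, -0.2]
grip_width: 0.631
```

Past the block's top (lid underside at about 21 mm) with no contact force, so the lid is in the pocket. I'll lower the last bit and release.

>>> play_rows:
  plan:
    - [0,0,-1,0,0,0,-1]
    - [0,0,0,0,0,0,-1]

```text
time_s: 7.67
eef_pos: [560.2, 75.7, 3.2]
ee_rot: [-0.001, 0.997, 0.081, -0.0]
force: [0.2, 1.0, -0.0]
grip_width: 0.637
```

>>> play_rows:
  plan:
    - [0,0,0,0,0,0,0.6]
    - [0,0,0,0,0,0,0.7]
    - [0,0,0,0,0,0,0.7]
    - [0,0,0,0,0,0,0.7]

```text
time_s: 8.0
eef_pos: [560.5, 75.7, 3.5]
ee_rot: [-0.001, 0.997, 0.081, -0.0]
force: [0.2, -0.1, -0.1]
grip_width: 0.849
```

>>> play_rows:
  plan:
    - [0,0,15,0,0,0,0.7]
    - [-5,0,25,0,0,0,0.7]
    - [-15,0,35,0,0,0,0.5]
    - [-25,0,30,0,0,0,-1]
    - [0,0,0,0,0,0,-1]

```text
time_s: 8.42
eef_pos: [512.5, 75.6, 110.5]
ee_rot: [-0.001, 0.997, 0.081, -0.002]
force: [0.6, -0.2, -0.0]
grip_width: 0.475
```

Run:
```python
from h import *
s=sense();print(s['eef_pos'],s['ee_rot'],s['force'],s['grip_width'])
c=cap('wrist','w8');S=cap('scene','s8');t=cap('top','t8')
W=c['world_to_cam'];print(proj(c,[561.4,74.7,44]))
cv2.imwrite('pics/c8.png',np.hstack([c['img'][:300,100:560],cv2.resize(S['img'][205:325,270:410],(340,300),interpolation=cv2.INTER_CUBIC)]))
```

```text
[512.54378089  75.62369927 110.54231198] [-0.00110873  0.9967488   0.08053564 -0.00214706] [ 0.62528219 -0.15102355 -0.03929675] 0.4754299527282778
[[330.56078445 147.07178246]]
```

View pics/c8.png

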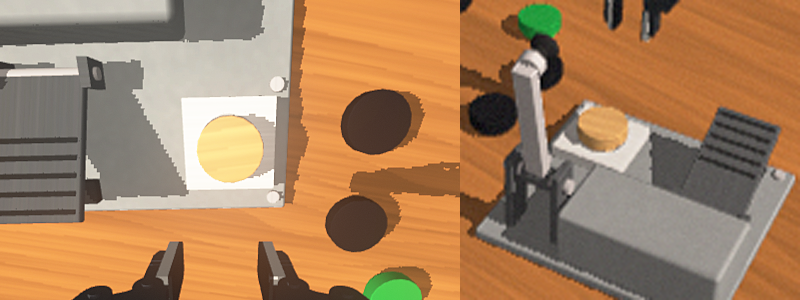

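The wrist and scene views show the lid level in the pocket, at (330,148) against (330.6,147.1) predicted for a top 44 mm up. I've used all 12 views, so from here I work by numbers. Next is the pedal pad, at about world (505,217).

>>> play_rows:
  plan:
    - [0,32,0,0,0,0,-1]
    - [-2,35,0,0,0,0,-1]
    - [-2,35,0,0,0,0,-1]
    - [-2,32,0,0,0,0,-1]
    - [0,0,0,0,0,0,-1]

```text
time_s: 8.98
eef_pos: [506.7, 212.5, 97.7]
ee_rot: [-0.001, 0.997, 0.077, -0.01]
force: [0.3, 0.6, -0.3]
grip_width: -0.001
```

>>> play_rows:
  plan:
    - [-1,2,-15,0,-0.02,0,-1]
    - [0,2,-12,0,0,0,-1]
    - [0,0,-8,0,0,0,-1]
    - [0,0,0,0,0,0,-1]

```text
time_s: 9.32
eef_pos: [504.9, 218.0, 55.2]
ee_rot: [0.0, 0.997, 0.079, -0.004]
force: [0.3, -0.5, -1.2]
grip_width: -0.003
```

```bash
cat > chk.py <<'E'
from h import *
s=sense();print(s['time_s'],s['eef_pos'].round(1),s['ee_rot'].round(4),s['force'].round(1),s['grip_width'])
E
python3 chk.py
```

```text
9.3167 [504.9 218.   55.2] [ 1.000e-04  9.969e-01  7.860e-02 -3.800e-03] [ 0.3 -0.5 -1.2] -0.002695902248400098
```

>>> play_rows:
  plan:
    - [0,0,-4,0,-0.006,0,-1]
    - [0,0,-4,0,0,0,-1]
    - [0,0,-4,0,0,0,-1]

```text
time_s: 9.57
eef_pos: [505.8, 217.1, 42.6]
ee_rot: [0.0, 0.997, 0.078, -0.001]
force: [-2.9, -0.6, 7.6]
grip_width: 0.0
```

>>> play_rows:
  plan:
    - [-1,0,-4,0,0,0,-1]
    - [-1,0,-4,0,0,0,-1]

```text
time_s: 9.73
eef_pos: [504.9, 216.7, 35.7]
ee_rot: [0.0, 0.997, 0.077, 0.0]
force: [-2.5, -1.3, 7.8]
grip_width: -0.001
```

>>> play_rows:
  plan:
    - [-1,0,-4,0,0,0,-1]
    - [-1,0,-4,0,0,0,-1]
    - [-1,0,-4,0,0,0,-1]
    - [0,0,-4,0,0,0,-1]

```text
time_s: 10.07
eef_pos: [503.0, 216.1, 22.3]
ee_rot: [-0.0, 0.997, 0.076, 0.001]
force: [-4.5, -0.4, 7.1]
grip_width: -0.001
```

>>> play_rows:
  plan:
    - [-1,0,-4,0,0,0,-1]
    - [-1,0,-4,0,0,0,-1]
    - [0,0,-3,0,0,0,-1]

```text
time_s: 10.32
eef_pos: [501.9, 215.8, 13.1]
ee_rot: [-0.001, 0.997, 0.076, 0.003]
force: [-4.5, 1.4, 7.2]
grip_width: 0.001
```

>>> play_rows:
  plan:
    - [-1,0,-3,0,0,0,-1]
    - [0,0,-2,0,0,0,-1]

```text
time_s: 10.48
eef_pos: [501.7, 215.7, 9.4]
ee_rot: [-0.001, 0.997, 0.075, 0.004]
force: [-5.8, 1.1, 7.5]
grip_width: 0.001
```

>>> play_rows:
  plan:
    - [0,0,-3,0,0,0,-1]
    - [0,0,-2,0,0,0,-1]

```text
time_s: 10.65
eef_pos: [501.5, 215.8, 5.9]
ee_rot: [-0.002, 0.997, 0.075, 0.003]
force: [-7.9, -0.1, 18.5]
grip_width: -0.003
```

>>> play_rows:
  plan:
    - [0,0,-2,0,0,0,-1]
    - [0,0,-2,0,0,0,-1]

```text
time_s: 10.82
eef_pos: [501.5, 215.8, 5.8]
ee_rot: [-0.002, 0.997, 0.074, 0.003]
force: [-11.7, -1.9, 24.4]
grip_width: -0.003
```

>>> play_rows:
  plan:
    - [0,0,-2,0,0,0,-1]
    - [0,0,-2,0,0,0,-1]
    - [0,0,-2,0,0,0,-1]
    - [0,0,-2,0,0,0,-1]
    - [0,0,-2,0,0,0,-1]

```text
time_s: 11.23
eef_pos: [501.5, 215.8, 5.8]
ee_rot: [-0.003, 0.997, 0.074, 0.003]
force: [-9.8, -1.3, 21.9]
grip_width: 0.003
```

```bash
python3 chk.py
python3 - <<'E'
from h import *
cap('scene','s9');cap('top','t9');cap('wrist','w9');print(sense()['force'])
E
```

```text
11.2333 [501.5 215.8   5.8] [-0.0027  0.9972  0.0742  0.0032] [-9.8 -1.3 21.9] 0.0034600995476578825
[-10.37836868  -1.08635394  21.04764442]
```

>>> play_rows:
  plan:
    - [0,0,-2,0,0,0,-1]
    - [0,0,-2,0,0,0,-1]
    - [0,0,-2,0,0,0,-1]

```text
time_s: 11.63
eef_pos: [501.5, 215.9, 5.8]
ee_rot: [-0.003, 0.997, 0.074, 0.003]
force: [-10.2, -0.7, 21.8]
grip_width: 0.005
```

>>> play_rows:
  plan:
    - [1,0,4,0,0,0,-1]
    - [1,0,5,0,0,0,-1]
    - [1,0,5,0,0,0,-1]
    - [1,0,5,0,0,0,-1]
    - [1,0,5,0,0,0,-1]

```text
time_s: 12.05
eef_pos: [507.8, 215.4, 32.9]
ee_rot: [-0.004, 0.997, 0.073, 0.005]
force: [0.3, 1.0, 0.0]
grip_width: 0.001
```

>>> play_rows:
  plan:
    - [0,0,5,0,0,0,-1]
    - [0,0,5,0,0,0,-1]
    - [0,0,5,0,0,0,-1]
    - [0,0,5,0,0,0,-1]
    - [0,0,8,0,0,0,-1]

```text
time_s: 12.47
eef_pos: [508.4, 214.7, 62.9]
ee_rot: [-0.003, 0.997, 0.073, 0.005]
force: [0.3, -1.2, -0.3]
grip_width: -0.002
```

>>> play_rows:
  plan:
    - [-2,0,20,0,0,0,-1]
    - [-10,0,30,0,0,0,-1]
    - [-20,10,20,0,0,0,-1]
    - [-30,10,0,0,0,0,-1]
    - [-30,10,0,0,0,0,-1]

```text
time_s: 12.88
eef_pos: [416.4, 243.1, 138.0]
ee_rot: [-0.003, 0.997, 0.07, 0.005]
force: [0.1, 1.2, -0.4]
grip_width: 0.003
```

>>> play_rows:
  plan:
    - [-20,0,0,0,0,0,-1]
    - [0,0,0,0,0,0,-1]
    - [0,0,0,0,0,0,-1]
    - [0,0,0,0,0,0,-1]

```text
time_s: 13.22
eef_pos: [391.0, 244.6, 140.4]
ee_rot: [-0.003, 0.997, 0.073, 0.005]
force: [-0.7, -0.0, -0.4]
grip_width: -0.004
```

```bash
python3 chk.py
python3 - <<'E'
from h import *
t=cap('top','t10');S=cap('scene','s10')
def d(a,b,box):
    x0,y0,x1,y1=box;D=cv2.absdiff(a['img'],b['img'])[y0:y1,x0:x1].max(2)
    n,l,s,c=cv2.connectedComponentsWithStats((D>40).astype(np.uint8))
    return [(s[i].tolist()) for i in range(1,n) if s[i,4]>5]
print('top press now vs pre-press',d(load('t8'),t,(195,110,310,235)))
print('scene now vs pre',d(load('s8'),S,(270,200,420,330)))
print('scene pressed vs pre',d(load('s8'),load('s9'),(270,200,420,330)))
print('top all now vs start',d(load('top0'),t,(40,30,560,270)))
# lid position
for n,C in(('t8',load('t8')),('t10',t)):
    h=cv2.cvtColor(C['img'],cv2.COLOR_BGR2HSV)[180:210,262:302]; k=((h[:,:,1]>80)&(h[:,:,2]>110)).astype(np.uint8)
    q,l,s,c=cv2.connectedComponentsWithStats(k);j=1+s[1:,4].argmax();uv=c[j]+[262,180];print(n,s[j],uv,back(C,uv,44))
E
```

```text
13.2167 [391.  244.6 140.4] [-0.0033  0.9974  0.0725  0.005 ] [-0.7 -0.  -0.4] -0.004362110203036833
top press now vs pre-press [[33, 71, 76, 54, 2124], [99, 76, 4, 15, 40], [104, 80, 4, 8, 11], [102, 117, 13, 8, 76]]
scene now vs pre [[0, 0, 84, 44, 1060], [53, 0, 15, 17, 137], [73, 0, 20, 22, 239], [128, 0, 22, 13, 73], [0, 31, 23, 14, 137]]
scene pressed vs pre [[0, 0, 91, 85, 2214], [53, 0, 15, 17, 137], [73, 0, 20, 22, 239], [94, 0, 56, 89, 2241], [24, 8, 5, 8, 21], [0, 40, 11, 7, 47], [102, 58, 19, 15, 71], [85, 60, 11, 5, 14]]
top all now vs start [[232, 153, 24, 20, 392], [265, 156, 2, 8, 11], [247, 163, 273, 77, 7143], [99, 208, 90, 32, 1514], [493, 231, 20, 9, 94], [94, 232, 8, 8, 49]]Traceback (most recent call last):
  File "<stdin>", line 14, in <module>
ValueError: attempt to get argmax of an empty sequence
```

Run:
```python
from h import *
a,p,b=load('scene0'),load('s9'),load('s10'); t0,t=load('top0'),load('t10')
def d(x,y,off=(0,0)):
    n,l,s,c=cv2.connectedComponentsWithStats((cv2.absdiff(x['img'],y['img']).max(2)>45).astype(np.uint8))
    return [s[i].tolist() for i in range(1,n) if s[i,4]>8]
D=[q for q in d(a,b) if q[1]>150]; print('scene start->now',D)
print('top start->now',[q for q in d(t0,t) if q[1]<260])
for n,C in(('s8',load('s8')),('s9',p),('s10',b)):
    h=cv2.cvtColor(C['img'],cv2.COLOR_BGR2HSV); m=np.zeros(h.shape[:2],np.uint8); m[245:275,310:348]=1
    k=((h[:,:,1]>80)&(m>0)).astype(np.uint8);q,l,s,c=cv2.connectedComponentsWithStats(k);j=1+s[1:,4].argmax();print(n,s[j],c[j])
c0=proj(b,[561.2,74.5,44]);print('exp top centre',c0)
print('start/now stamp tip patch', [C['img'][225:240,290:304].mean((0,1)).round(0).tolist() for C in(a,load('s8'),p,b)])
print('pedal patch',[C['img'][248:262,375:400].mean((0,1)).round(0).tolist() for C in(a,load('s8'),p,b)])
print(t['img'][192,276:288:3].tolist())
cv2.imwrite('pics/fin.png',b['img'])
```

```text
scene start->now [[375, 167, 10, 10, 30], [313, 248, 26, 18, 363]]
top start->now [[272, 183, 24, 20, 383], [305, 186, 2, 8, 11], [275, 193, 185, 207, 16786], [633, 200, 7, 24, 111], [461, 225, 115, 95, 3823], [134, 238, 95, 162, 9633], [174, 246, 12, 4, 14]]
s8 [318 245  30  21 423] [331.22222222 253.56737589]
s9 [321 245  27  21 268] [334.53358209 254.64179104]
s10 [318 245  30  21 423] [331.22222222 253.56737589]
exp top centre [[327.47352105 253.97429898]]
start/now stamp tip patch [[126.0, 137.0, 155.0], [128.0, 140.0, 158.0], [22.0, 30.0, 42.0], [126.0, 135.0, 150.0]]
pedal patch [[67.0, 80.0, 97.0], [68.0, 82.0, 100.0], [40.0, 50.0, 63.0], [68.0, 81.0, 99.0]]
[[98, 144, 187], [98, 143, 187], [105, 153, 197], [104, 152, 196]]
```

```bash
python3 -c "
from rig import ctrl;print(ctrl.finish_job())"
```

```text
the job is handed in; nothing more can be done
None
```

The rim-down lid is seated rim down in the press pocket and has been stamped once by the pedal. I handed the job in at about 13 s on the robot's clock, with the robot clear of everything.

**Grasp:** My first grasp closed on nothing, because the fingertips sit roughly 25 mm behind the reported TCP. The fingers shut just above the lid and did not move it. I went lower, and the second grasp held.

**Stamping:** I pressed the pad with the shut fingers until the force read 18–24 N, which means the pedal was on its stop, and held it there for about 0.9 s. The scene camera showed that the stamp arm had left its upright position while the pedal was down. I raised the fingers gradually, and the pedal came back up.

**Last checks:**
- **Lid:** its image after stamping is identical to the one taken before it.
- **Pedal and stamp arm:** both patches match the rest pictures taken at the start.
- **Rest of the bench:** in the scene view, my comparison picked out no change in the press area since the start except the lid in its pocket. It did not pick out the lid's empty starting spot as a change, which I did not look into. In the top view, the arm and its shadow covered part of the bench, so that view could not confirm every item.
- **Not seen directly:** I had no picture views left after the lid was placed. The checks during and after stamping are image comparisons and force readings only, and I did not see the stamp face touch the lid.

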